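# Unlatch the seed case and fill it from the sunken cup

## Task

First lift the lever of the seed case's latch over its centre until it stands up, so that the hook comes free and the lid springs fully open. Then lift the metal cup of seeds out of its holder, set it upright on the bench and let go; take it again by its lower half, pour all six seeds into the case, and stand the empty cup upright on the bench again. Leave the dish, forceps, wash bottle and beaker where they are.

Things in the scene. Friction and masses are not known exactly. Their poses are not given: they have to be found in the camera images.
- case: Grey steel seed case, fixed. Origin: centre of the underside of its box, 150 x 150 mm, 75 mm tall, 5 mm walls and floor; z up. A solid step on its -x side (x = -75 to -135 mm, 100 mm wide, 56 mm high) carries the draw latch; the lid is hinged along the top edge of the +x side (x = 75, z = 75 mm).
- lever_hinge (a point): Axis of the latch lever, fixed on the case at x = -100, y = 0, z = 90 mm of its frame, running along the case's y; two ears beside it, 46 mm over their outsides, reach z = 96 mm. The hook, a wire bail with a claw, hangs on the lever and holds down the lid's front edge from above; as the lever rises it is drawn back (-x) off the lid and lifted. The open lever stands up to 150 mm above the bench.
- lever_grip (a point): Centre of the steel grip block at the end of the latch lever, 46 mm from the hinge: 24 mm long (along the lever), 20 mm wide (along the case's y), 10 mm thick. Closed, it lies level at case x = -146, z = 92 mm, overhanging the step, with only the bench below. It can be pinched across its width from above, and turns between the fingers as the lever rises.
- lever (a joint): Latch lever angle (rad). 0: closed, level, pointing along the case's -x; it rises as the value grows; 1.57 is straight up, 1.75 the stop. An over-centre spring holds it shut: lifting at the grip takes about 10 N at first, falling to nothing at 0.7 (dead centre); from there it swings by itself to the stop and stays. The hook lets go of the lid at about 0.75.
- lid (a joint): Angle of the aluminium lid (150 x 150 x 7 mm) about its hinge (rad). 0: shut, 1.57: upright, 2.9: laid back beyond the case, its free edge then about 110 mm above the bench and 220 mm from the case's origin along +x. Once the hook is off it springs slowly open to 2.9 by itself, in about 3 s; it need not be touched.
- holder: White plastic cup holder, fixed to the bench: open-topped square box 84 x 84 mm, 42 mm high, 6 mm walls and floor. Origin: centre of its underside.
- cup: Steel cup, 75 mm tall, outer radius 26 mm at the base and 31 mm at the rim, 3 mm wall, 4 mm bottom, about 0.12 kg. Origin: centre of its underside, z towards the mouth. It starts loose in the holder, on its 6 mm floor, so that its top 39 mm stand out. The second grasp: at or below mid-height (at most 48 mm above its underside). It empties when tipped about 100 degrees.
- seed0_center (a point): Centre of one of the six loose brown seeds, hard balls 18 mm across, 10 g, in the bottom of the cup (two layers, up to 42 mm above its underside).
- seed1_center (a point): Centre of one of the six loose brown seeds, hard balls 18 mm across, 10 g, in the bottom of the cup (two layers, up to 42 mm above its underside).
- seed2_center (a point): Centre of one of the six loose brown seeds, hard balls 18 mm across, 10 g, in the bottom of the cup (two layers, up to 42 mm above its underside).
- seed3_center (a point): Centre of one of the six loose brown seeds, hard balls 18 mm across, 10 g, in the bottom of the cup (two layers, up to 42 mm above its underside).
- seed4_center (a point): Centre of one of the six loose brown seeds, hard balls 18 mm across, 10 g, in the bottom of the cup (two layers, up to 42 mm above its underside).
- seed5_center (a point): Centre of one of the six loose brown seeds, hard balls 18 mm across, 10 g, in the bottom of the cup (two layers, up to 42 mm above its underside).
- dish: Bystander: small round culture dish, 60 mm across, 14 mm high, loose, on the middle of the bench; origin under its centre.
- forceps: Bystander: steel forceps, 120 mm long, 7 mm high, loose, lying along x on the middle of the bench; origin under its middle.
- wash_bottle: Bystander: white wash bottle, 66 mm across, 150 mm tall, loose, to the left; origin under its centre.
- beaker: Bystander: glass beaker, 72 mm across, 85 mm tall, loose, to the right; origin under its centre.
Mind the look-alikes: they are no part of the job. What is shaped like the cup but orange or red is not meant. Leave any yellow look-alike of the holder alone.

How it is judged:
By the outcome, as a careful person would: the job done as asked, in the order asked, and still so for the second after the job is handed in, with the robot touching nothing.
It also fails if it takes over 72 s, if anything falls off the work surface, if the arm or the gripper's body presses on something with over 40 N, if the wrist force passes 120 N, or if a joint passes its speed limit or range.

## Robot

A 7-joint arm with a two-finger parallel gripper is mounted at the origin on the work surface. World frame = base frame: x ahead of the robot, y to its left, z up, the work surface at z = 0. Lengths are in m, angles in rad, forces in N, time in s.
With the tool pointing down it reaches from about 0.35 to 0.9 m from the base axis. Payload 8.1 kg.
Tool frame: the origin (TCP) lies at the very end of the fingers, on their centre line; the grasp point (between the pads) lies 19 mm behind it (arm.pinch_z is the distance from the TCP to the grasp point, in m); z points along the fingers, y is the line along which they close (so a half turn about z gives the same grasp; the last joint's range is limited). The gripper opens to 92 mm and grips with 3 to 60 N. Pads are 19 mm wide; open, the fingers measure 130 mm over their backs; the gripper's body (75 mm by 190 mm) begins 47 mm behind the grasp point.
Start: joints at [-1.315, 0.434, 0.025, 1.573, -0.012, 1.134, -0.075], TCP at [0.219, 0.585, 0.227] pointing down, gripper open.
Joint ranges: [-2.62, 2.62], [-0.44, 2.09], [-1.27, 1.32], [0.08, 2.57], [-1.32, 4.46], [0.12, 2], [-2.74, 2.74]. Speed limits (rad/s): [2.22, 2.22, 3.01, 3.01, 3.14, 3.14, 3.14].

## Interface

Orientations are given as a unit quaternion [x, y, z, w].
In Python, from workcell import arm, optics gives the robot as it stands.
- The arm moves only by the tool servo_tool, never from a script. Its argument "moves" is a list of rows, each an object of numbers: "grip": the opening, from -1 (shut) to 1 (fully open); "x", "y", "z": the shift along the tool's x, y, z in cm; "rx", "ry", "rz": the turn, a rotation vector about the tool's x, y, z in rad. In form: [{"grip": .., "x": .., "y": .., "z": .., "rx": .., "ry": .., "rz": ..}, ...]. A call has 1 to 10 rows; each row shifts and turns the commanded pose from where the row before left it, along the tool's axes as they then stand; what a row does not reach is not made up. A row lasts 1/8 s, in which the tool goes at most 62.5 mm and 10.7 degrees, less where a joint would pass 70% of its speed; a pose out of reach is approached as far as the arm can. A call is refused whole if a number of a shift passes 6.25 or a number of a turn 0.188, either way. A call with a gripper value outside its range is refused whole. The fingers move at their own pace and stop on an object; the grip force is fixed at half the most. Time passes only in rows, so rows that do not move let the fingers close. It gives the time, the measured TCP pose, the force, the opening and the grip force at its end, in the units of the state.
- arm.state(): the state, without advancing time (a new reading comes with each control period).
- optics.get_image(name): name is "side" or "top"; returns the picture (480x640x3 uint8, red, green, blue); there is no depth.
- optics.camera_info(name): a dict with "intrinsics" (3x3 intrinsics, pixels), "pose" (4x4, takes a point from camera to world coordinates). Camera axes: x right, y down, z forward; pixel columns grow to the right and rows downward; lengths in m; the calibration is good to about 2 mm. A picture is of the moment at which its call begins. camera_info takes no time and is no camera call.
- arm.sign_off(): hands the job in; it is judged then, once.
The state is a dict: "clock": time; "joint_pos": joint angles; "joint_velocities": joint speeds; "joint_torque": joint torques, N m; "ee_pos": TCP position; "eef_rot": TCP orientation; "contact_force": force on the tool from outside, world axes, zero at the start; "moment": the same for the moment, N m; "width": finger opening in m; "gripper_force": force on a finger pad.
Only numpy, scipy, OpenCV 4.12 (cv2) and the standard library are available. Lean on these libraries where they do the work, as an engineer would, in place of code of your own. Each camera call takes 0.05 s, during which the arm holds its last target. There are 200 camera calls.

## Working session

There is one attempt and no reset: what is moved stays moved. The work goes in short steps, Python scripts to look and compute and a tool call to move; the robot and the scene stay as the last step left them, time stands still between calls to the robot, and variables do not carry over. Pictures are saved under pics/ and viewed, at most 11 in all, crops included, and the job is handed in when it is done.

Besides the shell and the picture viewer there is one more tool, called after "Request:" by a JSON object that holds its "name" and its "arguments". servo_tool: Moves the arm, as the interface text tells. Its arguments: {"type":"object","properties":{"moves":{"type":"array","items":{"type":"object","properties":{"grip":{"type":"number"},"x":{"type":"number"},"y":{"type":"number"},"z":{"type":"number"},"rx":{"type":"number"},"ry":{"type":"number"},"rz":{"type":"number"}}}}},"required":["moves"]}

```bash
mkdir -p pics; ls; python3 - <<'E'
from workcell import arm, optics
import cv2
s=arm.state(); print(s['clock'],s['ee_pos'],s['eef_rot'],s['width'],arm.pinch_z)
for n in("side","top"):
    im=optics.get_image(n); cv2.imwrite(f"pics/{n}0.png",im[:,:,::-1]); c=optics.camera_info(n); print(n,c['intrinsics'],c['pose'])
E
```

```text
pics
0.0 [0.21932154 0.58470459 0.22596074] [ 1.78443518e-01  9.83949843e-01 -7.82528865e-04 -7.30143290e-05] 0.09216326550208677 0.0188
side [[544.60680552   0.         312.78993338]
 [  0.         544.60680552 237.09217062]
 [  0.           0.           1.        ]] [[ 0.82099849 -0.36038519  0.44281372  0.03045333]
 [-0.57090081 -0.51031695  0.64315541 -0.84044677]
 [-0.00580834 -0.78083233 -0.62471364  0.9125145 ]
 [ 0.          0.          0.          1.        ]]
top [[541.65777761   0.         324.47833805]
 [  0.         541.65777761 235.59813255]
 [  0.           0.           1.        ]] [[-3.15952587e-03 -9.83384482e-01  1.81507513e-01  4.57506917e-01]
 [-9.99894788e-01  5.37041695e-04 -1.44956808e-02  2.13880435e-03]
 [ 1.41573505e-02 -1.81534216e-01 -9.83282715e-01  1.10528602e+00]
 [ 0.00000000e+00  0.00000000e+00  0.00000000e+00  1.00000000e+00]]
```

View pics/top0.png

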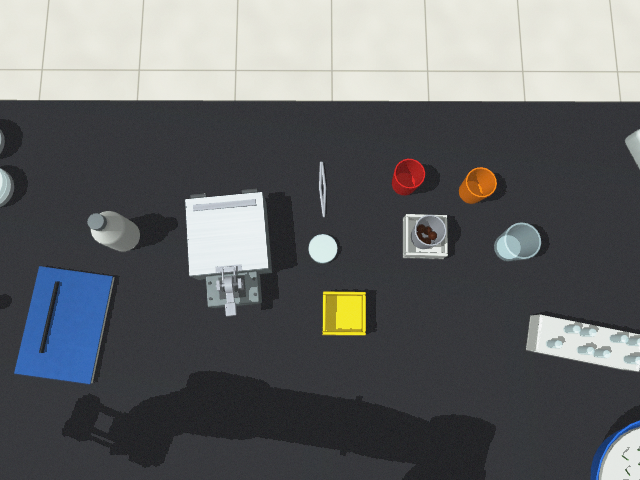

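View pics/side0.png

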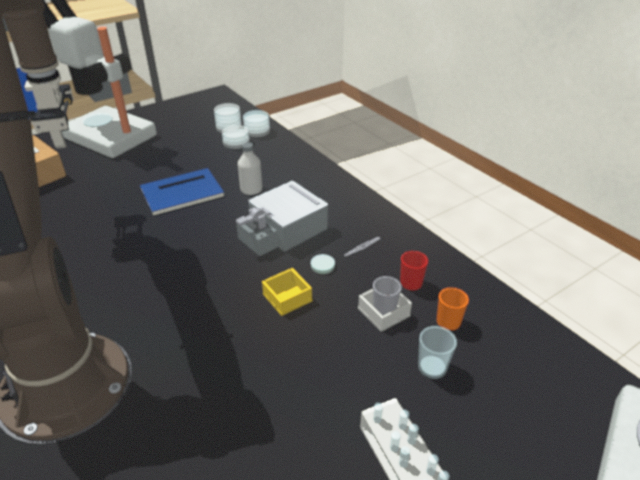

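In the top picture, the cup candidates are the steel cup with brown seeds at (429,232), the red cup at (409,177) and the orange cup at (481,185). The holder candidates are white (425,237) and yellow (345,313). I choose the steel cup in the white holder. The latch grip is near (230,309), on the grey case. I'll check both in one crop.

```bash
cat > h.py <<'E'
import numpy as np, cv2
from workcell import arm, optics
from scipy.spatial.transform import Rotation as R
def w(n,u,v,z):
    c=optics.camera_info(n);P=np.array(c['pose']);d=P[:3,:3]@np.linalg.solve(c['intrinsics'],[u,v,1.]);o=P[:3,3]
    return (o+d*(z-o[2])/d[2])
def px(n,p):
    c=optics.camera_info(n);P=np.array(c['pose']);q=np.array(c['intrinsics'])@(P[:3,:3].T@(np.array(p)-P[:3,3]));return q[:2]/q[2]
E
python3 - <<'E'
from h import *
im=cv2.imread("pics/top0.png"); 
a=cv2.resize(im[180:325,175:280],None,fx=4,fy=4,interpolation=cv2.INTER_CUBIC)
b=cv2.resize(im[200:270,395:465],None,fx=5,fy=5,interpolation=cv2.INTER_CUBIC)
o=np.zeros((580,775,3),np.uint8); o[:580,:420]=a; o[:350,425:775]=b
cv2.imwrite("pics/crop0.png",o)
E
```

```text
(no output)
```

View pics/crop0.png

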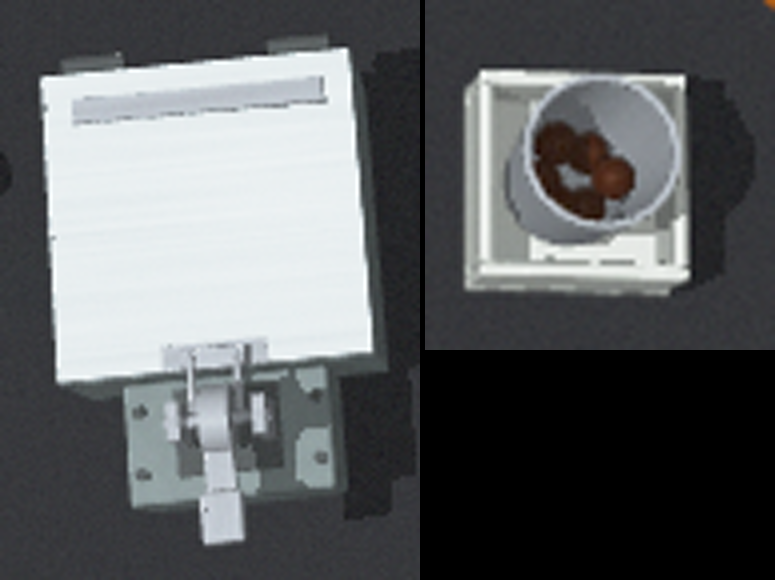

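```bash
python3 - <<'E'
from h import *
f=lambda x,y,z,k=4,o=(175,180):w("top",(x+.5)/k-.5+o[0],(y+.5)/k-.5+o[1],z)
C=[f(*c,.082) for c in [(42,76),(350,48),(372,353),(58,383)]]
print(np.round(C,4),"lidctr",np.mean(C,0)); d=(C[0]+C[1]-C[2]-C[3])/2; print("xdir",d,np.degrees(np.arctan2(d[1],d[0])))
e=C[0]-C[1]+C[3]-C[2]; print("y yaw",np.degrees(np.arctan2(-e[0],e[1])))
print("grip",f(223,517,.097)); print("hinge",f(215,412,.092))
print("rim",f(178.5,151,.081,5,(395,200)))
print("dish",w("top",323,249,.014),"yel",w("top",345,313,.03),"bottle",w("top",97,221,.15),"beaker",w("top",522,240,.085),"forceps",w("top",322,162,0),w("top",323,216,0))
print("red",w("top",409,175,.075),w("top",481,184,.075))
H=[f(467-425,290,0,5,(395,200)),f(672-425,293,0,5,(395,200)),f(480-425,72,.042,5,(395,200)),f(686-425,74,.042,5,(395,200)),f(467-425,275,.042,5,(395,200))];print(np.round(H,4))
s=arm.state();print(R.from_quat(s['eef_rot']).as_matrix().round(3))
E
```

```text
[[0.7194 0.257  0.082 ]
 [0.7335 0.1082 0.082 ]
 [0.5842 0.0951 0.082 ]
 [0.5701 0.243  0.082 ]] lidctr [0.65182016 0.17583345 0.082     ]
xdir [0.14932932 0.01353488 0.        ] 5.179012419737244
y yaw 5.420759567949822
grip [0.50643078 0.16111194 0.097     ]
hinge [0.55532979 0.16700415 0.092     ]
rim [ 0.65786543 -0.217511    0.081     ]
dish [ 0.63115692 -0.01084576  0.014     ] yel [ 0.50106901 -0.05361615  0.03      ] bottle [0.66066638 0.39558679 0.15      ] beaker [ 0.63703033 -0.39272325  0.085     ] forceps [ 8.20839165e-01 -9.38312346e-03 -2.22044605e-16] [ 0.70317183 -0.01119827  0.        ]
red [ 0.76959708 -0.18078653  0.075     ] [ 0.75127791 -0.32292198  0.075     ]
[[ 0.6153 -0.1761  0.    ]
 [ 0.6139 -0.261   0.    ]
 [ 0.698  -0.1772  0.042 ]
 [ 0.6971 -0.2605  0.042 ]
 [ 0.6153 -0.1695  0.042 ]]
[[-0.936  0.351 -0.   ]
 [ 0.351  0.936 -0.001]
 [-0.    -0.001 -1.   ]]
```

The crop confirms the steel cup with brown seeds in the white holder. The latch grip block is at crop (223,517). I make the case origin (0.652, 0.176) with a yaw of 5.3°, and the grip (0.507, 0.162). Next I align the tool and go above the grip.

Request:
{"name": "servo_tool", "arguments": {"moves": [{"grip": 1,"rz": -0.15},{"grip": 1,"rz": -0.15},{"grip": 1,"rz": -0.15},{"grip": 1,"x": -3,"y": -5},{"grip": 1,"x": -3,"y": -5},{"grip": 1,"x": -3,"y": -5},{"grip": 1,"x": -3,"y": -5},{"grip": 1,"x": -3,"y": -5},{"grip": 1,"x": -3,"y": -5},{"grip": 1,"x": -3,"y": -5}]}}

```text
validation failed for argument at $.mo...
```

```bash
cat >> h.py <<'E'
def go(p,yaw_y=None):
    s=arm.state();M=R.from_quat(s['eef_rot']).as_matrix()
    print(round(s['clock'],2),'pos',np.round(s['ee_pos'],4),'dTool cm',np.round(M.T@(np.array(p)-s['ee_pos'])*100,2),'w',round(s['width'],4))
    print(M.round(3).tolist(), 'q',np.round(s['joint_pos'],2))
E
python3 -c "
from h import *
go([.507,.162,.073])"
```

```text
0.1 pos [0.2194 0.5847 0.226 ] dTool cm [-41.78 -29.46  15.35] w 0.0918
[[-0.936, 0.351, -0.0], [0.351, 0.936, -0.001], [-0.0, -0.001, -1.0]] q [-1.31  0.44  0.02  1.57 -0.01  1.13 -0.08]
```

Request:
{"name": "servo_tool", "arguments": {"moves": [{"grip": 1,"x": 0,"y": 0,"z": 0,"rx": 0,"ry": 0,"rz": -0.15},{"grip": 1,"x": 0,"y": 0,"z": 0,"rx": 0,"ry": 0,"rz": -0.15},{"grip": 1,"x": 0,"y": 0,"z": 0,"rx": 0,"ry": 0,"rz": -0.15},{"grip": 1,"x": -3,"y": -5,"z": 0,"rx": 0,"ry": 0,"rz": 0},{"grip": 1,"x": -3,"y": -5,"z": 0,"rx": 0,"ry": 0,"rz": 0},{"grip": 1,"x": -3,"y": -5,"z": 0,"rx": 0,"ry": 0,"rz": 0},{"grip": 1,"x": -3,"y": -5,"z": 0,"rx": 0,"ry": 0,"rz": 0},{"grip": 1,"x": -3,"y": -5,"z": 0,"rx": 0,"ry": 0,"rz": 0},{"grip": 1,"x": -3,"y": -5,"z": 0,"rx": 0,"ry": 0,"rz": 0},{"grip": 1,"x": -3,"y": -5,"z": 0,"rx": 0,"ry": 0,"rz": 0}]}}

```text
clock: 1.35
ee_pos: [0.4612, 0.254, 0.2266]
eef_rot: [-0.046, 0.999, -0.0, -0.0]
contact_force: [-0.2, -0.5, -0.4]
width: 0.0919
gripper_force: 0.0
```

```bash
python3 -c "
from h import *
go([.507,.162,.073])"
```

```text
1.35 pos [0.4612 0.254  0.2266] dTool cm [-3.72 -9.58 15.36] w 0.0919
[[-0.996, -0.091, -0.0], [-0.091, 0.996, -0.0], [0.0, -0.0, -1.0]] q [-0.65  0.27  0.06  1.82 -0.02  1.05  1.08]
```

Request:
{"name": "servo_tool", "arguments": {"moves": [{"grip": 1,"x": -1.85,"y": -4.8,"z": 0,"rx": 0,"ry": 0,"rz": 0},{"grip": 1,"x": -1.85,"y": -4.8,"z": 0,"rx": 0,"ry": 0,"rz": 0},{"grip": 0,"x": 0,"y": 0,"z": 4,"rx": 0,"ry": 0,"rz": 0},{"grip": 0,"x": 0,"y": 0,"z": 3,"rx": 0,"ry": 0,"rz": 0},{"grip": 0,"x": 0,"y": 0,"z": 0,"rx": 0,"ry": 0,"rz": 0}]}}

```text
clock: 1.98
ee_pos: [0.5044, 0.1627, 0.1548]
eef_rot: [-0.045, 0.999, -0.001, -0.002]
contact_force: [-0.3, 0.9, 0.4]
width: 0.0664
gripper_force: 0.0
```

```bash
python3 - <<'E'
from h import *
go([.507,.162,.073])
s=optics.get_image("side")[:,:,::-1]; t=optics.get_image("top")[:,:,::-1]
o=np.zeros((600,800,3),np.uint8)
a=cv2.resize(s[130:280,170:370],(400,300)); b=cv2.resize(t[180:330,150:350],(400,300))
o=np.hstack([cv2.resize(s[170:270,210:310],(400,400)),cv2.resize(t[230:330,180:280],(400,400))])
cv2.imwrite("pics/c1.png",o)
E
```

```text
1.98 pos [0.5044 0.1627 0.1548] dTool cm [-0.3  -0.09  8.17] w 0.0664
[[-0.996, -0.091, -0.005], [-0.091, 0.996, -0.002], [0.005, -0.002, -1.0]] q [-0.49  0.36  0.1   1.9  -0.05  0.89  1.3 ]
```

View pics/c1.png

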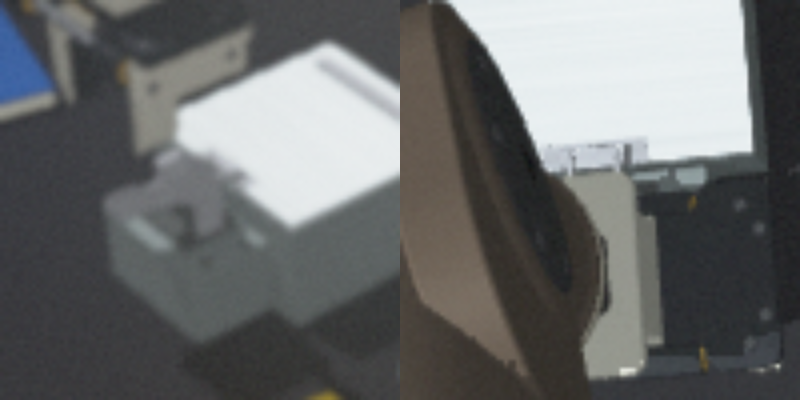

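Side view: the finger is behind and above the grip block, near crop (160,140). The top view is covered by the arm. I'll descend and close.

Request:
{"name": "servo_tool", "arguments": {"moves": [{"grip": 0,"x": -0.2,"y": 0,"z": 4,"rx": 0,"ry": 0,"rz": 0},{"grip": 0,"x": 0,"y": 0,"z": 3,"rx": 0,"ry": 0,"rz": 0},{"grip": 0,"x": 0,"y": 0,"z": 1.1,"rx": 0,"ry": 0,"rz": 0},{"grip": 0,"x": 0,"y": 0,"z": 0,"rx": 0,"ry": 0,"rz": 0},{"grip": -1,"x": 0,"y": 0,"z": 0,"rx": 0,"ry": 0,"rz": 0},{"grip": -1,"x": 0,"y": 0,"z": 0,"rx": 0,"ry": 0,"rz": 0},{"grip": -1,"x": 0,"y": 0,"z": 0,"rx": 0,"ry": 0,"rz": 0},{"grip": -1,"x": 0,"y": 0,"z": 0,"rx": 0,"ry": 0,"rz": 0}]}}

```text
clock: 3.08
ee_pos: [0.5086, 0.1625, 0.0763]
eef_rot: [-0.045, 0.999, -0.0, 0.0]
contact_force: [-0.2, -4.3, 6.7]
width: 0.0197
gripper_force: 30.0
```

```bash
python3 -c "
from h import *
go([.507,.162,.073])"
```

```text
3.08 pos [0.5086 0.1625 0.0763] dTool cm [ 0.16 -0.04  0.33] w 0.0197
[[-0.996, -0.09, 0.001], [-0.09, 0.996, -0.001], [-0.001, -0.001, -1.0]] q [-0.48  0.47  0.09  1.97 -0.06  0.71  1.31]
```

Request:
{"name": "servo_tool", "arguments": {"moves": [{"grip": -1,"x": -0.1,"y": 0,"z": -0.9,"rx": 0,"ry": 0,"rz": 0},{"grip": -1,"x": -0.27,"y": 0,"z": -0.88,"rx": 0,"ry": 0,"rz": 0},{"grip": -1,"x": -0.44,"y": 0,"z": -0.81,"rx": 0,"ry": 0,"rz": 0},{"grip": -1,"x": -0.59,"y": 0,"z": -0.7,"rx": 0,"ry": 0,"rz": 0},{"grip": -1,"x": -0.72,"y": 0,"z": -0.57,"rx": 0,"ry": 0,"rz": 0},{"grip": -1,"x": -0.5,"y": 0,"z": -0.3,"rx": 0,"ry": 0,"rz": 0},{"grip": -1,"x": 0,"y": 0,"z": 0,"rx": 0,"ry": 0,"rz": 0}]}}

```text
clock: 3.95
ee_pos: [0.5346, 0.1651, 0.1187]
eef_rot: [-0.045, 0.999, -0.0, 0.0]
contact_force: [-1.9, -6.9, 3.7]
width: 0.0196
gripper_force: 30.0
```

```bash
python3 - <<'E'
from h import *
go([.507,.162,.073])
cv2.imwrite("pics/c2.png",cv2.resize(optics.get_image("side")[120:280,190:390,::-1],(600,480)))
E
```

```text
3.95 pos [0.5346 0.1651 0.1187] dTool cm [ 2.78 -0.05  4.57] w 0.0196
[[-0.996, -0.09, 0.0], [-0.09, 0.996, -0.001], [-0.0, -0.001, -1.0]] q [-0.47  0.44  0.1   1.87 -0.06  0.83  1.32]
```

View pics/c2.png

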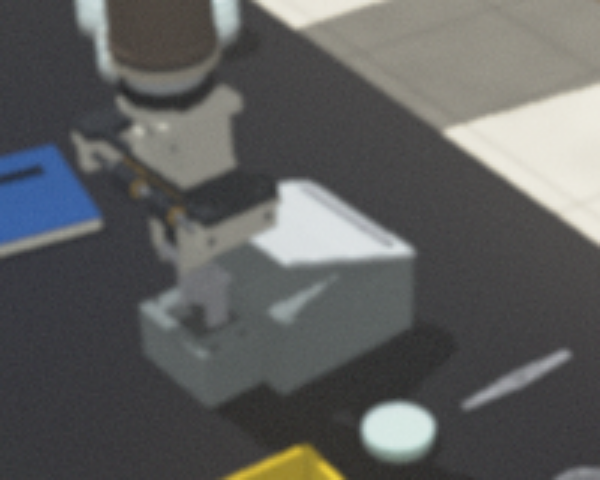

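The lever is up and the lid's front edge is rising, around crop (280,230). I'll release and retreat upward.

Request:
{"name": "servo_tool", "arguments": {"moves": [{"grip": 0.3,"x": 0,"y": 0,"z": 0,"rx": 0,"ry": 0,"rz": 0},{"grip": 0.3,"x": 0,"y": 0,"z": 0,"rx": 0,"ry": 0,"rz": 0},{"grip": 0.3,"x": 0,"y": 0,"z": 0,"rx": 0,"ry": 0,"rz": 0},{"grip": 0.3,"x": 0,"y": 0,"z": -1,"rx": 0,"ry": 0,"rz": 0},{"grip": 0.3,"x": 0,"y": 0,"z": -3,"rx": 0,"ry": 0,"rz": 0},{"grip": 0.3,"x": 0,"y": 0,"z": -4,"rx": 0,"ry": 0,"rz": 0},{"grip": 1,"x": 1,"y": 0,"z": -5,"rx": 0,"ry": 0,"rz": 0},{"grip": 1,"x": 2,"y": -3,"z": -5,"rx": 0,"ry": 0,"rz": 0},{"grip": 1,"x": 0,"y": -5,"z": 0,"rx": 0,"ry": 0,"rz": 0},{"grip": 1,"x": 0,"y": -5,"z": 0,"rx": 0,"ry": 0,"rz": 0}]}}

```text
clock: 5.25
ee_pos: [0.5163, 0.0329, 0.2991]
eef_rot: [-0.046, 0.999, 0.0, 0.001]
contact_force: [0.0, -0.3, -0.2]
width: 0.0909
gripper_force: 0.0
```

```bash
cat >> h.py <<'E'
def rec():
    import json
    s=arm.state();open('rec.jsonl','a').write(json.dumps([list(map(float,s[k])) for k in('joint_pos','ee_pos','eef_rot')])+'\n')
E
python3 - <<'E'
from h import *
rec(); go([.658,-.2175,.15])
t=optics.get_image("top")[:,:,::-1]; s=optics.get_image("side")[:,:,::-1]
cv2.imwrite("pics/c3.png",np.hstack([cv2.resize(t[160:340,170:370],(400,360)),cv2.resize(s[120:300,200:400],(400,360))]))
E
```

```text
5.25 pos [0.5163 0.0329 0.2991] dTool cm [-11.76 -26.25  14.93] w 0.0909
[[-0.996, -0.092, 0.003], [-0.092, 0.996, 0.001], [-0.003, 0.001, -1.0]] q [-0.33  0.2   0.19  1.74 -0.04  1.21  1.54]
```

View pics/c3.png

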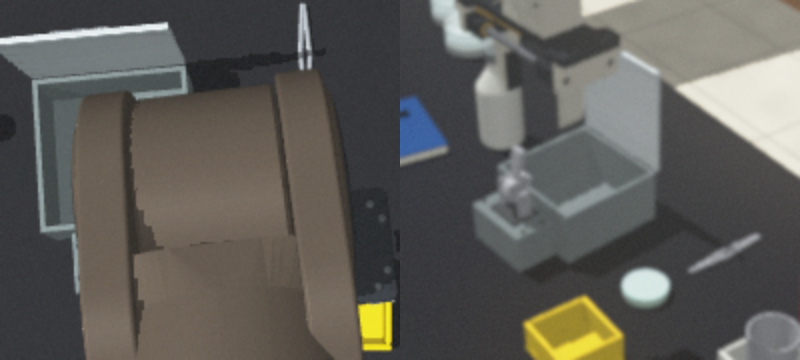

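The lever stands at right-crop (517,160) and the lid is swinging up past (620,110), so the latch is done. Now above the cup.

Request:
{"name": "servo_tool", "arguments": {"moves": [{"grip": 1,"x": -2.35,"y": -5.25,"z": 0,"rx": 0,"ry": 0,"rz": 0},{"grip": 1,"x": -2.35,"y": -5.25,"z": 0,"rx": 0,"ry": 0,"rz": 0},{"grip": 1,"x": -2.35,"y": -5.25,"z": 0,"rx": 0,"ry": 0,"rz": 0},{"grip": 1,"x": -2.35,"y": -5.25,"z": 0,"rx": 0,"ry": 0,"rz": 0},{"grip": 1,"x": -2.35,"y": -5.25,"z": 3,"rx": 0,"ry": 0,"rz": 0},{"grip": 1,"x": 0,"y": 0,"z": 5,"rx": 0,"ry": 0,"rz": 0},{"grip": 1,"x": 0,"y": 0,"z": 5,"rx": 0,"ry": 0,"rz": 0},{"grip": 1,"x": 0,"y": 0,"z": 0,"rx": 0,"ry": 0,"rz": 0}]}}

```text
clock: 6.35
ee_pos: [0.6537, -0.2134, 0.1649]
eef_rot: [-0.046, 0.999, 0.001, -0.004]
contact_force: [-0.3, 1.3, 0.3]
width: 0.0917
gripper_force: 0.0
```

```bash
python3 - <<'E'
from h import *
rec(); go([.658,-.2175,.048])
E
```

```text
6.35 pos [ 0.6537 -0.2134  0.1649] dTool cm [-0.48 -0.49 11.68] w 0.0917
[[-0.996, -0.091, -0.007], [-0.091, 0.996, 0.003], [0.007, 0.003, -1.0]] q [ 0.07  0.6   0.28  1.48 -0.18  1.09  2.05]
```

Request:
{"name": "servo_tool", "arguments": {"moves": [{"grip": 1,"x": 0,"y": 0,"z": 4,"rx": 0,"ry": 0,"rz": 0},{"grip": 1,"x": 0,"y": 0,"z": 4,"rx": 0,"ry": 0,"rz": 0},{"grip": 1,"x": 0,"y": 0,"z": 2,"rx": 0,"ry": 0,"rz": 0},{"grip": 1,"x": 0,"y": 0,"z": 0,"rx": 0,"ry": 0,"rz": 0},{"grip": 1,"x": 0,"y": 0,"z": 0,"rx": 0,"ry": 0,"rz": 0}]}}

```text
clock: 6.98
ee_pos: [0.6574, -0.2154, 0.0707]
eef_rot: [-0.046, 0.999, -0.0, 0.001]
contact_force: [0.8, -0.7, 0.1]
width: 0.0916
gripper_force: 0.0
```

```bash
python3 - <<'E'
from h import *
rec(); go([.658,-.2175,.048])
E
```

```text
6.97 pos [ 0.6574 -0.2154  0.0707] dTool cm [-0.04 -0.21  2.27] w 0.0916
[[-0.996, -0.091, 0.003], [-0.091, 0.996, -0.001], [-0.003, -0.001, -1.0]] q [ 0.08  0.69  0.25  1.57 -0.21  0.91  2.07]
```

Request:
{"name": "servo_tool", "arguments": {"moves": [{"grip": 1,"x": 0,"y": -0.2,"z": 1.2,"rx": 0,"ry": 0,"rz": 0},{"grip": 1,"x": 0,"y": 0,"z": 0.8,"rx": 0,"ry": 0,"rz": 0},{"grip": 1,"x": 0,"y": 0,"z": 0,"rx": 0,"ry": 0,"rz": 0},{"grip": 1,"x": 0,"y": 0,"z": 0,"rx": 0,"ry": 0,"rz": 0}]}}

```text
clock: 7.48
ee_pos: [0.6562, -0.217, 0.0484]
eef_rot: [-0.046, 0.999, 0.0, -0.0]
contact_force: [-0.8, -0.5, -0.1]
width: 0.0917
gripper_force: 0.0
```

```bash
python3 - <<'E'
from h import *
rec(); go([.658,-.2175,.048])
E
```

```text
7.47 pos [ 0.6562 -0.217   0.0484] dTool cm [-0.18 -0.07  0.04] w 0.0917
[[-0.996, -0.091, -0.0], [-0.091, 0.996, 0.0], [0.0, 0.0, -1.0]] q [ 0.09  0.72  0.25  1.58 -0.21  0.87  2.08]
```

Close and lift.

Request:
{"name": "servo_tool", "arguments": {"moves": [{"grip": -1,"x": -0.1,"y": 0,"z": 0,"rx": 0,"ry": 0,"rz": 0},{"grip": -1,"x": 0,"y": 0,"z": 0,"rx": 0,"ry": 0,"rz": 0},{"grip": -1,"x": 0,"y": 0,"z": 0,"rx": 0,"ry": 0,"rz": 0},{"grip": -1,"x": 0,"y": 0,"z": 0,"rx": 0,"ry": 0,"rz": 0},{"grip": -1,"x": 0,"y": 0,"z": -1,"rx": 0,"ry": 0,"rz": 0},{"grip": -1,"x": 0,"y": 0,"z": -2,"rx": 0,"ry": 0,"rz": 0},{"grip": -1,"x": 0,"y": 0,"z": -2,"rx": 0,"ry": 0,"rz": 0},{"grip": -1,"x": 0,"y": 0,"z": -2,"rx": 0,"ry": 0,"rz": 0},{"grip": -1,"x": 0,"y": 0,"z": -1,"rx": 0,"ry": 0,"rz": 0},{"grip": -1,"x": 0,"y": 0,"z": 0,"rx": 0,"ry": 0,"rz": 0}]}}

```text
clock: 8.72
ee_pos: [0.6576, -0.217, 0.1295]
eef_rot: [-0.046, 0.999, -0.0, 0.001]
contact_force: [0.1, 0.1, -2.8]
width: 0.0594
gripper_force: 29.9
```

```bash
cat > kin.py <<'E'
from h import *
import json
from scipy.optimize import least_squares
D=[json.loads(l) for l in open('rec.jsonl')]
D.append([[-1.315,.434,.025,1.573,-.012,1.134,-.075],[.21932,.58470,.22596],[.178443,.98395,-.000783,-.000073]])
D+=[[[-.65,.27,.06,1.82,-.02,1.05,1.08],[.4612,.254,.2266],[-.046,.999,0,0]],[[-.48,.47,.09,1.97,-.06,.71,1.31],[.5086,.1625,.0763],[-.045,.999,0,0]]]
S=None
def fk(p,q,sg):
    h,L1,L2,L3,o1,o7,a1,a2,a3,b=p
    M=R.from_euler('z',-q[0]+o1); x=M.apply([b,0,h])
    M=M*R.from_euler('y',q[1]); x=x+M.apply([a1,0,L1])
    M=M*R.from_euler('z',sg[0]*q[2]); M=M*R.from_euler('y',q[3]); x=x+M.apply([a2,0,L2])
    M=M*R.from_euler('z',sg[1]*q[4]); M=M*R.from_euler('y',q[5]); 
    M=M*R.from_euler('z',sg[2]*q[6]+o7); x=x+M.apply([0,0,L3])+0*a3
    return x,M
def res(p,sg):
    r=[]
    for q,x,e in D:
        X,M=fk(p,q,sg); r+=list((X-np.array(x))*10)+list((R.from_quat(e).inv()*M).as_rotvec())
    return np.array(r+list(np.array(p[6:])*.05))
def fit():
    best=None
    for s in range(8):
        sg=[1-2*(s>>k&1) for k in range(3)]
        for o7 in(0,1.57,3.14,-1.57):
            f=least_squares(res,[.33,.4,.4,.3,0,o7,0,0,0,0],args=(sg,))
            if best is None or f.cost<best[0].cost: best=(f,sg)
    return best
if __name__=="__main__":
    rec(); s=arm.state(); print(s['clock'],s['ee_pos'],s['width'],s['gripper_force'],s['contact_force'])
    f,sg=fit(); print(f.cost,sg,f.x.round(4)); print(np.abs(f.fun[:-4].reshape(-1,6)).max(1).round(4))
    json.dump([list(f.x),sg],open('kin.json','w'))
E
python3 kin.py
```

```text
8.725 [ 0.65763561 -0.2169994   0.12951884] 0.05940882123382658 29.916712769918377 [ 0.13484507  0.13894405 -2.84047912]
0.015374087999770285 [-1, -1, -1] [ 3.7530e-01  5.5540e-01  4.1220e-01  4.8440e-01 -9.1100e-02  1.4801e+00
 -9.0000e-04 -6.7000e-03  0.0000e+00  1.7500e-02]
[0.0894 0.0441 0.0516 0.0524 0.0334 0.052  0.0807]
```

The cup is held (59.4 mm opening, 30 N). I'll set it down near (0.62, -0.105). First I turn the closing axis to lie along the case's x, ready for a tangential pour.

Request:
{"name": "servo_tool", "arguments": {"moves": [{"grip": -1,"x": 0,"y": 0,"z": 0,"rx": 0,"ry": 0,"rz": 0.1745},{"grip": -1,"x": 0,"y": 0,"z": 0,"rx": 0,"ry": 0,"rz": 0.1745},{"grip": -1,"x": 0,"y": 0,"z": 0,"rx": 0,"ry": 0,"rz": 0.1745},{"grip": -1,"x": 0,"y": 0,"z": 0,"rx": 0,"ry": 0,"rz": 0.1745},{"grip": -1,"x": 0,"y": 0,"z": 0,"rx": 0,"ry": 0,"rz": 0.1745},{"grip": -1,"x": 0,"y": 0,"z": 0,"rx": 0,"ry": 0,"rz": 0.1745},{"grip": -1,"x": 0,"y": 0,"z": 0,"rx": 0,"ry": 0,"rz": 0.1745},{"grip": -1,"x": 0,"y": 0,"z": 0,"rx": 0,"ry": 0,"rz": 0.1745},{"grip": -1,"x": 0,"y": 0,"z": 0,"rx": 0,"ry": 0,"rz": 0.1745},{"grip": -1,"x": 0,"y": 0,"z": 0,"rx": 0,"ry": 0,"rz": 0}]}}

```text
clock: 9.98
ee_pos: [0.6567, -0.2164, 0.1273]
eef_rot: [0.674, 0.739, -0.001, -0.001]
contact_force: [0.1, 0.2, -2.8]
width: 0.0594
gripper_force: 29.9
```

```bash
python3 - <<'E'
from h import *
rec(); go([.62,-.105,.0435])
E
```

```text
9.97 pos [ 0.6567 -0.2164  0.1273] dTool cm [11.43 -2.61  8.39] w 0.0594
[[-0.093, 0.996, -0.002], [0.996, 0.093, -0.0], [0.0, -0.002, -1.0]] q [-0.16  0.71  0.69  1.54 -0.49  1.07  0.74]
```

Request:
{"name": "servo_tool", "arguments": {"moves": [{"grip": -1,"x": 2.3,"y": -0.5,"z": 0,"rx": 0,"ry": 0,"rz": 0},{"grip": -1,"x": 3,"y": -0.7,"z": 0,"rx": 0,"ry": 0,"rz": 0},{"grip": -1,"x": 3,"y": -0.7,"z": 0,"rx": 0,"ry": 0,"rz": 0},{"grip": -1,"x": 3.1,"y": -0.7,"z": 0,"rx": 0,"ry": 0,"rz": 0},{"grip": -1,"x": 0,"y": 0,"z": 2,"rx": 0,"ry": 0,"rz": 0},{"grip": -1,"x": 0,"y": 0,"z": 2.5,"rx": 0,"ry": 0,"rz": 0},{"grip": -1,"x": 0,"y": 0,"z": 2,"rx": 0,"ry": 0,"rz": 0},{"grip": -1,"x": 0,"y": 0,"z": 1,"rx": 0,"ry": 0,"rz": 0},{"grip": -1,"x": 0,"y": 0,"z": 0,"rx": 0,"ry": 0,"rz": 0},{"grip": -1,"x": 0,"y": 0,"z": 0,"rx": 0,"ry": 0,"rz": 0}]}}

```text
clock: 11.22
ee_pos: [0.6214, -0.1062, 0.0541]
eef_rot: [0.674, 0.739, 0.0, 0.0]
contact_force: [1.0, -0.0, -1.2]
width: 0.0593
gripper_force: 29.9
```

```bash
python3 - <<'E'
from h import *
rec(); go([.62,-.105,.0425])
E
```

```text
11.22 pos [ 0.6214 -0.1062  0.0541] dTool cm [ 0.13 -0.13  1.16] w 0.0593
[[-0.091, 0.996, 0.001], [0.996, 0.091, -0.0], [-0.0, 0.001, -1.0]] q [-0.33  0.7   0.64  1.77 -0.54  0.85  0.66]
```

Request:
{"name": "servo_tool", "arguments": {"moves": [{"grip": -1,"x": 0,"y": 0,"z": 0.6,"rx": 0,"ry": 0,"rz": 0},{"grip": -1,"x": 0,"y": 0,"z": 0.3,"rx": 0,"ry": 0,"rz": 0},{"grip": -1,"x": 0,"y": 0,"z": 0,"rx": 0,"ry": 0,"rz": 0},{"grip": -1,"x": 0,"y": 0,"z": 0,"rx": 0,"ry": 0,"rz": 0}]}}

```text
clock: 11.72
ee_pos: [0.6209, -0.1058, 0.0445]
eef_rot: [0.674, 0.739, 0.0, 0.0]
contact_force: [0.6, 0.2, -2.4]
width: 0.0598
gripper_force: 29.9
```

Request:
{"name": "servo_tool", "arguments": {"moves": [{"grip": -1,"x": 0,"y": 0,"z": 0.15,"rx": 0,"ry": 0,"rz": 0},{"grip": -1,"x": 0,"y": 0,"z": 0.1,"rx": 0,"ry": 0,"rz": 0},{"grip": -1,"x": 0,"y": 0,"z": 0,"rx": 0,"ry": 0,"rz": 0}]}}

```text
clock: 12.1
ee_pos: [0.621, -0.1058, 0.0424]
eef_rot: [0.674, 0.739, 0.0, 0.0]
contact_force: [-1.8, 1.1, 4.7]
width: 0.0595
gripper_force: 29.9
```

The cup is on the bench. I'll release, rise, and tilt to learn about reach.

Request:
{"name": "servo_tool", "arguments": {"moves": [{"grip": 1,"x": 0,"y": 0,"z": 0,"rx": 0,"ry": 0,"rz": 0},{"grip": 1,"x": 0,"y": 0,"z": 0,"rx": 0,"ry": 0,"rz": 0},{"grip": 1,"x": 0,"y": 0,"z": 0,"rx": 0,"ry": 0,"rz": 0},{"grip": 1,"x": 0,"y": 0,"z": -1,"rx": 0,"ry": 0,"rz": 0},{"grip": 1,"x": 0,"y": 0,"z": -3,"rx": 0,"ry": 0,"rz": 0},{"grip": 1,"x": 0,"y": 0,"z": -4,"rx": 0,"ry": 0,"rz": 0},{"grip": 1,"x": 0,"y": 0,"z": -4,"rx": 0,"ry": 0,"rz": 0},{"grip": 1,"x": -4,"y": 0,"z": 0,"rx": 0,"ry": 0,"rz": 0},{"grip": 1,"x": -4,"y": 0,"z": 0,"rx": 0,"ry": 0.13,"rz": 0},{"grip": 1,"x": 0,"y": 0,"z": 0,"rx": 0,"ry": 0.13,"rz": 0}]}}

```text
clock: 13.35
ee_pos: [0.6279, -0.1894, 0.1635]
eef_rot: [0.669, 0.731, 0.088, -0.095]
contact_force: [-0.6, 0.4, -1.4]
width: 0.0917
gripper_force: 0.0
```

```bash
python3 - <<'E'
from h import *
rec(); go([.62,-.105,.0425])
E
```

```text
13.35 pos [ 0.6279 -0.1894  0.1635] dTool cm [ 5.07 -0.07 13.88] w 0.0917
[[-0.086, 0.996, -0.021], [0.962, 0.088, 0.257], [0.258, 0.002, -0.966]] q [-0.02  0.67  0.61  1.5  -0.61  1.29  0.84]
```

Request:
{"name": "servo_tool", "arguments": {"moves": [{"grip": 1,"x": 0,"y": 0,"z": 0,"rx": 0,"ry": 0.13,"rz": 0},{"grip": 1,"x": 0,"y": 0,"z": 0,"rx": 0,"ry": 0.13,"rz": 0},{"grip": 1,"x": 0,"y": 0,"z": 0,"rx": 0,"ry": 0.13,"rz": 0},{"grip": 1,"x": 0,"y": 0,"z": 0,"rx": 0,"ry": 0.13,"rz": 0}]}}

```text
clock: 13.85
ee_pos: [0.6282, -0.1862, 0.163]
eef_rot: [0.623, 0.683, 0.258, -0.281]
contact_force: [2.0, 1.1, -0.5]
width: 0.092
gripper_force: 0.0
```

```bash
python3 - <<'E'
from h import *
go([.62,-.105,.0425])
E
python3 kin.py
```

```text
13.85 pos [ 0.6282 -0.1862  0.163 ] dTool cm [-2.71 -0.09 14.3 ] w 0.092
[[-0.065, 0.996, -0.063], [0.706, 0.091, 0.702], [0.705, 0.001, -0.709]] q [ 0.32  0.88  0.43  1.28 -0.85  1.7   0.97]
13.85 [ 0.6282134  -0.18622193  0.16297266] 0.09198955196729221 0.0 [ 1.95733601  1.07601828 -0.50748212]
0.0232632896239794 [-1, -1, -1] [ 0.2584  0.5556  0.4187  0.3726 -0.0884  1.4829 -0.0123 -0.0116  0.
  0.0202]
[0.0872 0.0377 0.0521 0.0543 0.0456 0.0625 0.0349 0.023  0.0278 0.0569
 0.0935]
```

```bash
python3 - <<'E'
from h import *
go([.620,-.0947,.033])
t=optics.get_image("top")[:,:,::-1]; s=optics.get_image("side")[:,:,::-1]
print(px("top",[.621,-.1058,.075]),px("side",[.621,-.1058,.075]))
cv2.imwrite("pics/c4.png",np.hstack([cv2.resize(t[160:300,300:450],(400,373)),cv2.resize(s[200:340,300:450],(400,373))]))
E
```

```text
13.85 pos [ 0.6282 -0.1862  0.163 ] dTool cm [-2.65  0.   15.69] w 0.092
[[-0.065, 0.996, -0.063], [0.706, 0.091, 0.702], [0.705, 0.001, -0.709]] q [ 0.32  0.88  0.43  1.28 -0.85  1.7   0.97]
[372.62460444 249.18629877] [343.23974547 265.78295779]
```

View pics/c4.png

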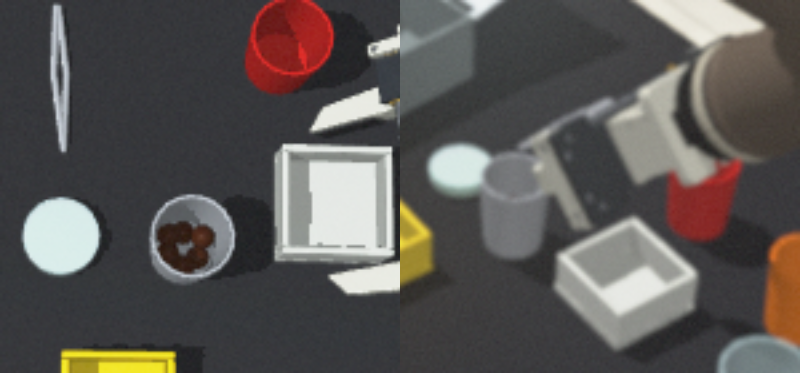

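The cup's rim centre is at left-crop (193,237), which matches the prediction within a pixel. It stands upright with its seeds. I'll approach along the tool axis.

Request:
{"name": "servo_tool", "arguments": {"moves": [{"grip": 1,"x": -2.6,"y": 0,"z": 0,"rx": 0,"ry": 0,"rz": 0},{"grip": 1,"x": 0,"y": 0,"z": 3,"rx": 0,"ry": 0,"rz": 0},{"grip": 1,"x": 0,"y": 0,"z": 4,"rx": 0,"ry": 0,"rz": 0},{"grip": 1,"x": 0,"y": 0,"z": 3,"rx": 0,"ry": 0,"rz": 0},{"grip": 1,"x": 0,"y": 0,"z": 2,"rx": 0,"ry": 0,"rz": 0},{"grip": 1,"x": 0,"y": 0,"z": 0,"rx": 0,"ry": 0,"rz": 0},{"grip": 1,"x": 0,"y": 0,"z": 0,"rx": 0,"ry": 0,"rz": 0}]}}

```text
clock: 14.82
ee_pos: [0.6226, -0.121, 0.0593]
eef_rot: [0.624, 0.684, 0.256, -0.28]
contact_force: [0.4, -1.1, 0.3]
width: 0.0921
gripper_force: 0.0
```

```bash
python3 - <<'E'
from h import *
go([.620,-.0947,.033])
E
```

```text
14.82 pos [ 0.6226 -0.121   0.0593] dTool cm [ 0.04 -0.03  3.73] w 0.0921
[[-0.066, 0.996, -0.063], [0.709, 0.091, 0.699], [0.702, 0.001, -0.712]] q [ 0.24  0.93  0.39  1.45 -0.9   1.49  1.07]
```

Request:
{"name": "servo_tool", "arguments": {"moves": [{"grip": 1,"x": 0,"y": 0,"z": 2,"rx": 0,"ry": 0,"rz": 0},{"grip": 1,"x": 0,"y": 0,"z": 1.5,"rx": 0,"ry": 0,"rz": 0},{"grip": 1,"x": 0,"y": 0,"z": 0,"rx": 0,"ry": 0,"rz": 0},{"grip": 1,"x": 0,"y": 0,"z": 0,"rx": 0,"ry": 0,"rz": 0}]}}

```text
clock: 15.32
ee_pos: [0.6199, -0.0954, 0.0334]
eef_rot: [0.624, 0.683, 0.256, -0.281]
contact_force: [0.4, -0.5, -0.2]
width: 0.0917
gripper_force: 0.0
```

```bash
python3 - <<'E'
from h import *
go([.620,-.0947,.033])
E
```

```text
15.32 pos [ 0.6199 -0.0954  0.0334] dTool cm [0.02 0.02 0.08] w 0.0917
[[-0.065, 0.996, -0.064], [0.708, 0.091, 0.7], [0.703, -0.0, -0.711]] q [ 0.22  0.95  0.37  1.5  -0.92  1.43  1.09]
```

Request:
{"name": "servo_tool", "arguments": {"moves": [{"grip": -1,"x": 0,"y": 0,"z": 0,"rx": 0,"ry": 0,"rz": 0},{"grip": -1,"x": 0,"y": 0,"z": 0,"rx": 0,"ry": 0,"rz": 0},{"grip": -1,"x": 0,"y": 0,"z": 0,"rx": 0,"ry": 0,"rz": 0},{"grip": -1,"x": 0,"y": 0,"z": 0,"rx": 0,"ry": 0,"rz": 0},{"grip": -1,"x": 0.7,"y": 0,"z": -0.7,"rx": 0,"ry": 0,"rz": 0},{"grip": -1,"x": 1.4,"y": 0,"z": -1.4,"rx": 0,"ry": 0,"rz": 0},{"grip": -1,"x": 2,"y": 0,"z": -2,"rx": 0,"ry": 0,"rz": 0},{"grip": -1,"x": 2,"y": 0,"z": -2,"rx": 0,"ry": 0,"rz": 0},{"grip": -1,"x": 2,"y": 0,"z": -2,"rx": 0,"ry": 0,"rz": 0},{"grip": -1,"x": 2,"y": 0,"z": -2,"rx": 0,"ry": 0,"rz": 0}]}}

```text
clock: 16.58
ee_pos: [0.6199, -0.0945, 0.1787]
eef_rot: [0.623, 0.683, 0.256, -0.28]
contact_force: [-0.2, -0.3, -2.7]
width: 0.0576
gripper_force: 29.9
```

```bash
python3 - <<'E'
from h import *
go([.66,.08,.19]); s=arm.state(); print(s['contact_force'],s['gripper_force'])
E
```

```text
16.57 pos [ 0.6199 -0.0945  0.1787] dTool cm [12.88  5.59 11.16] w 0.0576
[[-0.066, 0.996, -0.064], [0.708, 0.091, 0.7], [0.703, 0.001, -0.711]] q [ 0.19  0.77  0.41  1.45 -0.86  1.6   0.93]
[-0.24338911 -0.25796737 -2.70996118] 29.942831785374437
```

The cup is held at about 43 mm height (57.6 mm opening). I'll move over the case, upright.

```bash
python3 - <<'E'
from h import *
go([.675,.143,.150])
E
```

```text
16.57 pos [ 0.6199 -0.0945  0.1787] dTool cm [14.43  7.66 18.32] w 0.0576
[[-0.066, 0.996, -0.064], [0.708, 0.091, 0.7], [0.703, 0.001, -0.711]] q [ 0.19  0.77  0.41  1.45 -0.86  1.6   0.93]
```

Request:
{"name": "servo_tool", "arguments": {"moves": [{"grip": -1,"x": 0.8,"y": 0.45,"z": 1,"rx": 0,"ry": 0,"rz": 0},{"grip": -1,"x": 1.5,"y": 0.8,"z": 1.9,"rx": 0,"ry": 0,"rz": 0},{"grip": -1,"x": 2,"y": 1.05,"z": 2.5,"rx": 0,"ry": 0,"rz": 0},{"grip": -1,"x": 2,"y": 1.05,"z": 2.5,"rx": 0,"ry": 0,"rz": 0},{"grip": -1,"x": 2,"y": 1.05,"z": 2.5,"rx": 0,"ry": 0,"rz": 0},{"grip": -1,"x": 2,"y": 1.05,"z": 2.5,"rx": 0,"ry": 0,"rz": 0},{"grip": -1,"x": 2,"y": 1.05,"z": 2.5,"rx": 0,"ry": 0,"rz": 0},{"grip": -1,"x": 1.4,"y": 0.8,"z": 1.9,"rx": 0,"ry": 0,"rz": 0},{"grip": -1,"x": 0.7,"y": 0.35,"z": 0.8,"rx": 0,"ry": 0,"rz": 0},{"grip": -1,"x": 0,"y": 0,"z": 0,"rx": 0,"ry": 0,"rz": 0}]}}

```text
clock: 17.82
ee_pos: [0.6747, 0.1418, 0.1485]
eef_rot: [0.623, 0.683, 0.256, -0.281]
contact_force: [0.1, -0.8, -2.3]
width: 0.0576
gripper_force: 29.9
```

```bash
python3 - <<'E'
from h import *
rec();go([.675,.143,.140])
t=optics.get_image("top")[:,:,::-1]; s=optics.get_image("side")[:,:,::-1]
cv2.imwrite("pics/c5.png",np.hstack([cv2.resize(t[120:330,150:360],(400,400)),cv2.resize(s[90:290,190:390],(400,400))]))
E
```

```text
17.82 pos [0.6747 0.1418 0.1485] dTool cm [-0.51  0.04  0.69] w 0.0576
[[-0.065, 0.996, -0.065], [0.708, 0.092, 0.7], [0.703, -0.001, -0.711]] q [-0.11  0.76  0.34  1.54 -1.02  1.35  0.75]
```

View pics/c5.png

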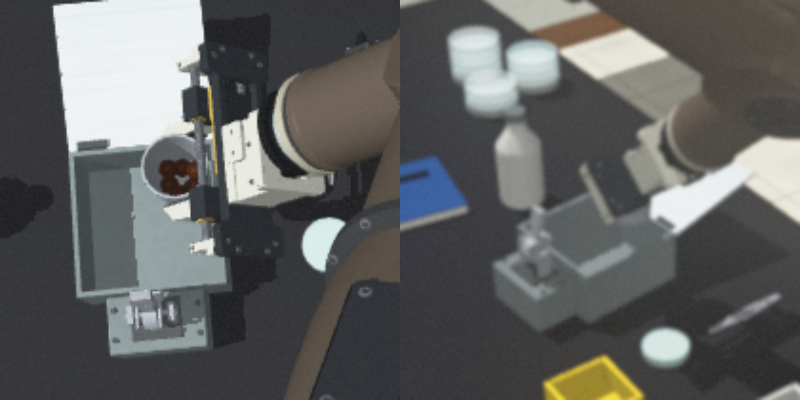

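The lid is fully laid back, the lever stands up, and the cup with its seeds hangs over the open box at left-crop (175,168). I'll start to tip it.

Request:
{"name": "servo_tool", "arguments": {"moves": [{"grip": -1,"x": -0.2,"y": 0,"z": 0,"rx": 0,"ry": -0.1,"rz": 0},{"grip": -1,"x": -0.3,"y": 0,"z": 0,"rx": 0,"ry": -0.14,"rz": 0},{"grip": -1,"x": -0.3,"y": 0,"z": 0,"rx": 0,"ry": -0.14,"rz": 0},{"grip": -1,"x": -0.3,"y": 0,"z": 0,"rx": 0,"ry": -0.14,"rz": 0},{"grip": -1,"x": -0.3,"y": 0,"z": 0,"rx": 0,"ry": -0.14,"rz": 0},{"grip": -1,"x": -0.3,"y": 0,"z": 0,"rx": 0,"ry": -0.14,"rz": 0},{"grip": -1,"x": 0,"y": 0,"z": 0,"rx": 0,"ry": 0,"rz": 0}]}}

```text
clock: 18.8
ee_pos: [0.6759, 0.13, 0.1414]
eef_rot: [0.672, 0.74, -0.007, 0.007]
contact_force: [-0.2, 0.6, -2.5]
width: 0.0571
gripper_force: 29.9
```

```bash
python3 - <<'E'
from h import *
rec();go([.675,.128,.125]);s=arm.state();M=R.from_quat(s['eef_rot']).as_matrix();print('P',s['ee_pos']-.0218*M[:,2],np.degrees(np.arctan2(M[1,2],-M[2,2])))
E
```

```text
18.8 pos [0.6759 0.13   0.1414] dTool cm [-0.16 -0.1   1.64] w 0.0571
[[-0.096, 0.995, 0.001], [0.995, 0.096, -0.019], [-0.019, -0.001, -1.0]] q [-0.69  0.69  0.7   1.54 -0.46  1.09  0.21]
P [0.67583505 0.13042633 0.16317711] -1.067400615218593
```

Request:
{"name": "servo_tool", "arguments": {"moves": [{"grip": -1,"x": -0.2,"y": 0,"z": 0.5,"rx": 0,"ry": -0.11,"rz": 0},{"grip": -1,"x": -0.24,"y": 0,"z": 0.5,"rx": 0,"ry": -0.11,"rz": 0},{"grip": -1,"x": -0.24,"y": 0,"z": 0,"rx": 0,"ry": -0.11,"rz": 0},{"grip": -1,"x": -0.24,"y": 0,"z": 0,"rx": 0,"ry": -0.11,"rz": 0},{"grip": -1,"x": -0.24,"y": 0,"z": 0,"rx": 0,"ry": -0.11,"rz": 0},{"grip": -1,"x": -0.24,"y": 0,"z": 0,"rx": 0,"ry": -0.11,"rz": 0},{"grip": -1,"x": 0,"y": 0,"z": 0,"rx": 0,"ry": 0,"rz": 0}]}}

```text
clock: 19.68
ee_pos: [0.6769, 0.1126, 0.1333]
eef_rot: [0.635, 0.697, -0.226, 0.244]
contact_force: [0.5, -0.8, -2.5]
width: 0.0577
gripper_force: 29.8
```

```bash
python3 - <<'E'
from h import *
rec();go([.675,.128,.125]);s=arm.state();M=R.from_quat(s['eef_rot']).as_matrix();print('P',s['ee_pos']-.0218*M[:,2],np.degrees(np.arctan2(M[1,2],-M[2,2])),s['contact_force'])
E
```

```text
19.68 pos [0.6769 0.1126 0.1333] dTool cm [ 1.73 -0.05 -0.33] w 0.0577
[[-0.073, 0.996, 0.054], [0.775, 0.091, -0.625], [-0.627, -0.004, -0.779]] q [-1.05  0.98  0.97  1.46 -0.1   1.15 -0.15]
P [0.67575399 0.1262321  0.15029095] -38.75800035634512 [ 0.4944099  -0.80098272 -2.4741087 ]
```

Request:
{"name": "servo_tool", "arguments": {"moves": [{"grip": -1,"x": -0.22,"y": 0,"z": 0,"rx": 0,"ry": -0.1,"rz": 0},{"grip": -1,"x": -0.22,"y": 0,"z": 0,"rx": 0,"ry": -0.1,"rz": 0},{"grip": -1,"x": -0.22,"y": 0,"z": 0,"rx": 0,"ry": -0.1,"rz": 0},{"grip": -1,"x": -0.22,"y": 0,"z": 0,"rx": 0,"ry": -0.1,"rz": 0},{"grip": -1,"x": 0,"y": 0,"z": 0,"rx": 0,"ry": 0,"rz": 0},{"grip": -1,"x": 0,"y": 0,"z": 0,"rx": 0,"ry": 0,"rz": 0},{"grip": -1,"x": 0,"y": 0,"z": 0,"rx": 0,"ry": 0,"rz": 0}]}}

```text
clock: 20.55
ee_pos: [0.6785, 0.1051, 0.1438]
eef_rot: [0.58, 0.633, -0.346, 0.379]
contact_force: [-0.1, 0.8, -1.9]
width: 0.0575
gripper_force: 29.8
```

```bash
python3 - <<'E'
from h import *
rec();go([.675,.128,.125]);s=arm.state();M=R.from_quat(s['eef_rot']).as_matrix();print('P',s['ee_pos']-.0218*M[:,2],np.degrees(np.arctan2(M[1,2],-M[2,2])),s['contact_force'])
t=optics.get_image("top")[:,:,::-1]; s=optics.get_image("side")[:,:,::-1]
cv2.imwrite("pics/c6.png",np.hstack([cv2.resize(t[150:300,160:310],(400,400)),cv2.resize(s[120:270,210:360],(400,400))]))
E
```

```text
20.55 pos [0.6785 0.1051 0.1438] dTool cm [ 2.75 -0.15 -1.15] w 0.0575
[[-0.041, 0.996, 0.079], [0.472, 0.089, -0.877], [-0.881, 0.002, -0.474]] q [-1.15  1.22  1.08  1.39  0.05  1.27 -0.28]
P [0.67681036 0.12420168 0.15411421] -61.6079138213396 [-0.099523    0.7907467  -1.89602158]
```

View pics/c6.png

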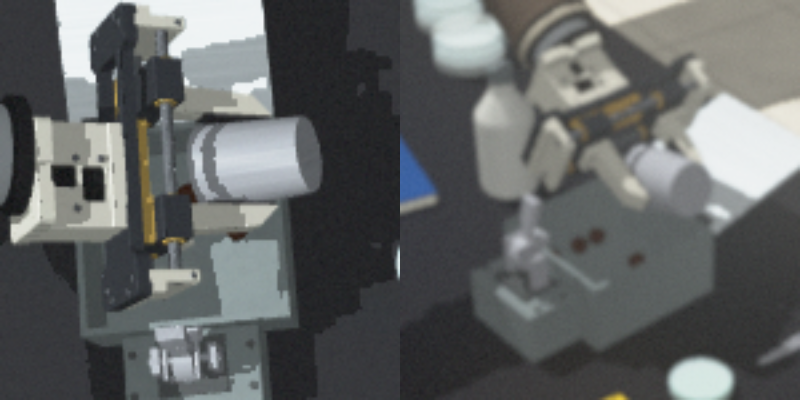

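Seeds lie in the box at right-crop (580,243), (597,236) and (636,259). One dark spot near the mouth, left-crop (187,192), is uncertain. I'll tip slightly further and then return upright.

Request:
{"name": "servo_tool", "arguments": {"moves": [{"grip": -1,"x": -0.22,"y": 0,"z": 0,"rx": 0,"ry": -0.1,"rz": 0},{"grip": -1,"x": -0.22,"y": 0,"z": 0,"rx": 0,"ry": -0.1,"rz": 0},{"grip": -1,"x": 0,"y": 0,"z": 0,"rx": 0,"ry": 0,"rz": 0},{"grip": -1,"x": 0,"y": 0,"z": 0,"rx": 0,"ry": 0,"rz": 0},{"grip": -1,"x": 0.3,"y": 0,"z": 0,"rx": 0,"ry": 0.15,"rz": 0},{"grip": -1,"x": 0.3,"y": 0,"z": 0,"rx": 0,"ry": 0.15,"rz": 0},{"grip": -1,"x": 0.3,"y": 0,"z": 0,"rx": 0,"ry": 0.15,"rz": 0},{"grip": -1,"x": 0.3,"y": 0,"z": 0,"rx": 0,"ry": 0.15,"rz": 0},{"grip": -1,"x": 0.3,"y": 0,"z": 0,"rx": 0,"ry": 0.15,"rz": 0},{"grip": -1,"x": 0.3,"y": 0,"z": 0,"rx": 0,"ry": 0.15,"rz": 0}]}}

```text
clock: 21.9
ee_pos: [0.6778, 0.1147, 0.1353]
eef_rot: [0.663, 0.725, -0.124, 0.138]
contact_force: [0.3, -0.5, -3.3]
width: 0.0574
gripper_force: 29.8
```

Request:
{"name": "servo_tool", "arguments": {"moves": [{"grip": -1,"x": 0.3,"y": 0,"z": 0,"rx": 0,"ry": 0.15,"rz": 0},{"grip": -1,"x": 0.3,"y": 0,"z": 0,"rx": 0,"ry": 0.15,"rz": 0},{"grip": -1,"x": 0.3,"y": 0,"z": -0.5,"rx": 0,"ry": 0.15,"rz": 0},{"grip": -1,"x": 0.3,"y": 0,"z": -0.5,"rx": 0,"ry": 0.15,"rz": 0},{"grip": -1,"x": 0.3,"y": 0,"z": -0.5,"rx": 0,"ry": 0.15,"rz": 0},{"grip": -1,"x": 0.3,"y": 0,"z": 0,"rx": 0,"ry": 0.15,"rz": 0},{"grip": -1,"x": 0.3,"y": 0,"z": 0,"rx": 0,"ry": 0.15,"rz": 0},{"grip": -1,"x": 0,"y": 0,"z": 0,"rx": 0,"ry": 0,"rz": 0}]}}

```text
clock: 22.9
ee_pos: [0.6759, 0.128, 0.1483]
eef_rot: [0.64, 0.695, 0.221, -0.241]
contact_force: [0.1, -0.9, -1.4]
width: 0.0576
gripper_force: 29.9
```

```bash
python3 - <<'E'
from h import *
rec();go([.620,-.0947,.178]);s=arm.state();M=R.from_quat(s['eef_rot']).as_matrix();print('P',s['ee_pos']-.0218*M[:,2],np.degrees(np.arctan2(M[1,2],-M[2,2])),s['contact_force'])
# turn needed to the grasp orientation
T=R.from_quat([0.624,0.683,0.256,-0.281]);print((R.from_matrix(M).inv()*T).as_rotvec())
E
```

```text
22.9 pos [0.6759 0.128  0.1483] dTool cm [-15.25  -7.41 -15.76] w 0.0576
[[-0.064, 0.997, -0.052], [0.783, 0.083, 0.616], [0.618, -0.001, -0.786]] q [-0.14  0.72  0.35  1.54 -0.93  1.28  0.68]
P [0.67699643 0.11456332 0.16543419] 38.09214557183352 [ 0.11164997 -0.92948672 -1.40213706]
[ 0.0050976   0.11315434 -0.00585531]
```

Request:
{"name": "servo_tool", "arguments": {"moves": [{"grip": -1,"x": 0,"y": 0,"z": 0,"rx": 0.005,"ry": 0.113,"rz": -0.006},{"grip": -1,"x": -1.3,"y": -0.8,"z": -1.7,"rx": 0,"ry": 0,"rz": 0},{"grip": -1,"x": -2.4,"y": -1.4,"z": -3.2,"rx": 0,"ry": 0,"rz": 0},{"grip": -1,"x": -2.4,"y": -1.4,"z": -3.2,"rx": 0,"ry": 0,"rz": 0},{"grip": -1,"x": -2.4,"y": -1.4,"z": -3.2,"rx": 0,"ry": 0,"rz": 0},{"grip": -1,"x": -2.4,"y": -1.4,"z": -3.2,"rx": 0,"ry": 0,"rz": 0},{"grip": -1,"x": -1.6,"y": -0.8,"z": -2,"rx": 0,"ry": 0,"rz": 0},{"grip": -1,"x": -0.8,"y": -0.4,"z": -0.9,"rx": 0,"ry": 0,"rz": 0},{"grip": -1,"x": 0,"y": 0,"z": 0,"rx": 0,"ry": 0,"rz": 0},{"grip": -1,"x": 0,"y": 0,"z": 0,"rx": 0,"ry": 0,"rz": 0}]}}

```text
clock: 24.15
ee_pos: [0.6218, -0.0871, 0.1783]
eef_rot: [0.619, 0.686, 0.256, -0.283]
contact_force: [-0.5, 0.4, -2.2]
width: 0.0578
gripper_force: 29.9
```

```bash
python3 - <<'E'
from h import *
go([.620,-.0947,.0354]);s=arm.state();M=R.from_quat(s['eef_rot']).as_matrix()
T=R.from_quat([0.624,0.683,0.256,-0.281]);print((R.from_matrix(M).inv()*T).as_rotvec())
t=optics.get_image("top")[:,:,::-1]; 
cv2.imwrite("pics/c7.png",np.hstack([cv2.resize(t[180:280,180:280],(400,400)),cv2.resize(t[190:290,320:420],(400,400))]))
E
```

```text
24.15 pos [ 0.6218 -0.0871  0.1783] dTool cm [-10.61  -0.26   9.6 ] w 0.0578
[[-0.072, 0.995, -0.071], [0.704, 0.101, 0.703], [0.706, 0.0, -0.708]] q [ 0.21  0.77  0.37  1.44 -0.85  1.59  0.92]
[-0.0066894  -0.00441723  0.00858771]
```

View pics/c7.png

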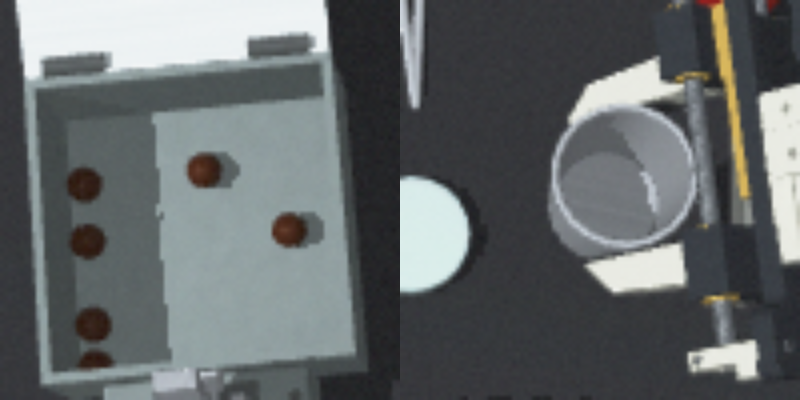

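All six seeds lie in the box, at left-crop (85,184), (88,240), (93,323), (95,358), (205,169) and (290,229). The cup is empty. I'll lower it back to its spot.

Request:
{"name": "servo_tool", "arguments": {"moves": [{"grip": -1,"x": -2,"y": -0.2,"z": 1.8,"rx": 0,"ry": 0,"rz": 0},{"grip": -1,"x": -2.5,"y": 0,"z": 2.3,"rx": 0,"ry": 0,"rz": 0},{"grip": -1,"x": -2.5,"y": 0,"z": 2.3,"rx": 0,"ry": 0,"rz": 0},{"grip": -1,"x": -2,"y": 0,"z": 1.8,"rx": 0,"ry": 0,"rz": 0},{"grip": -1,"x": -0.8,"y": 0,"z": 0.7,"rx": 0,"ry": 0,"rz": 0},{"grip": -1,"x": 0,"y": 0,"z": 0,"rx": 0,"ry": 0,"rz": 0},{"grip": -1,"x": 0,"y": 0,"z": 0,"rx": 0,"ry": 0,"rz": 0}]}}

```text
clock: 25.08
ee_pos: [0.6208, -0.0962, 0.0472]
eef_rot: [0.62, 0.686, 0.257, -0.282]
contact_force: [0.9, -0.0, -0.3]
width: 0.0574
gripper_force: 29.9
```

```bash
python3 - <<'E'
from h import *
go([.620,-.0947,.0334]);s=arm.state();M=R.from_quat(s['eef_rot']).as_matrix()
T=R.from_quat([0.624,0.683,0.256,-0.281]);print((R.from_matrix(M).inv()*T).as_rotvec(),s['contact_force'])
E
```

```text
25.07 pos [ 0.6208 -0.0962  0.0472] dTool cm [-0.86 -0.07  1.09] w 0.0574
[[-0.072, 0.995, -0.069], [0.706, 0.099, 0.702], [0.705, 0.002, -0.709]] q [ 0.24  0.93  0.34  1.49 -0.89  1.44  1.06]
[-0.00414606 -0.00271465  0.0081562 ] [ 0.85471369 -0.03147137 -0.32132404]
```

Request:
{"name": "servo_tool", "arguments": {"moves": [{"grip": -1,"x": -0.5,"y": 0,"z": 0.5,"rx": -0.004,"ry": -0.003,"rz": 0},{"grip": -1,"x": -0.25,"y": 0,"z": 0.25,"rx": 0,"ry": 0,"rz": 0},{"grip": -1,"x": 0,"y": 0,"z": 0,"rx": 0,"ry": 0,"rz": 0},{"grip": -1,"x": 0,"y": 0,"z": 0,"rx": 0,"ry": 0,"rz": 0}]}}

```text
clock: 25.58
ee_pos: [0.6203, -0.096, 0.0356]
eef_rot: [0.621, 0.685, 0.257, -0.28]
contact_force: [0.6, -0.3, -1.5]
width: 0.0575
gripper_force: 29.9
```

Request:
{"name": "servo_tool", "arguments": {"moves": [{"grip": -1,"x": -0.14,"y": 0,"z": 0.14,"rx": 0,"ry": 0,"rz": 0},{"grip": -1,"x": 0,"y": 0,"z": 0,"rx": 0,"ry": 0,"rz": 0},{"grip": -1,"x": 0,"y": 0,"z": 0,"rx": 0,"ry": 0,"rz": 0}]}}

```text
clock: 25.95
ee_pos: [0.6203, -0.096, 0.0336]
eef_rot: [0.621, 0.685, 0.257, -0.28]
contact_force: [1.3, 0.6, -0.5]
width: 0.0572
gripper_force: 29.9
```

Request:
{"name": "servo_tool", "arguments": {"moves": [{"grip": -1,"x": -0.07,"y": 0,"z": 0.07,"rx": 0,"ry": 0,"rz": 0},{"grip": -1,"x": 0,"y": 0,"z": 0,"rx": 0,"ry": 0,"rz": 0},{"grip": 1,"x": 0,"y": 0,"z": 0,"rx": 0,"ry": 0,"rz": 0},{"grip": 1,"x": 0,"y": 0,"z": 0,"rx": 0,"ry": 0,"rz": 0},{"grip": 1,"x": 0,"y": 0,"z": 0,"rx": 0,"ry": 0,"rz": 0},{"grip": 1,"x": 0,"y": 0,"z": -1,"rx": 0,"ry": 0,"rz": 0},{"grip": 1,"x": 0,"y": 0,"z": -4,"rx": 0,"ry": 0,"rz": 0},{"grip": 1,"x": 0,"y": 0,"z": -5,"rx": 0,"ry": 0,"rz": 0},{"grip": 1,"x": 0,"y": 0,"z": -5,"rx": 0,"ry": 0,"rz": 0},{"grip": 1,"x": 0,"y": 0,"z": 0,"rx": 0,"ry": 0,"rz": 0}]}}

```text
clock: 27.2
ee_pos: [0.6305, -0.2063, 0.1419]
eef_rot: [0.623, 0.685, 0.256, -0.277]
contact_force: [-0.1, -0.1, 0.2]
width: 0.0918
gripper_force: 0.0
```

```bash
python3 - <<'E'
from h import *
go([0,0,0])
cv2.imwrite("pics/c8.png",optics.get_image("top")[140:400,60:580,::-1])
E
```

```text
27.2 pos [ 0.6305 -0.2063  0.1419] dTool cm [  9.2  -60.96  28.29] w 0.0918
[[-0.07, 0.996, -0.06], [0.712, 0.092, 0.696], [0.699, 0.006, -0.715]] q [ 0.36  0.91  0.39  1.25 -0.82  1.68  0.98]
```

View pics/c8.png

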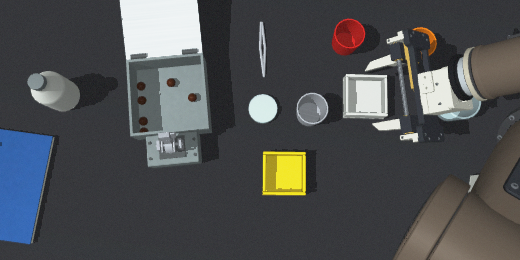

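The cup stands upright and empty at (312,109). All six seeds are in the case, the lid and lever are open, and the bystanders I can see have not moved. The beaker is partly hidden behind the gripper at (460,105), but nothing touched it.

```bash
python3 -c "
from workcell import arm
print(arm.sign_off())"
```

```text
the job is handed in; nothing more can be done
None
```

I handed the job in at 27 s: the latch and lid are open, all six seeds are in the case, and the empty cup stands upright on the bench. The dish, forceps and wash bottle are where they were, and so is the beaker as far as the last picture showed, since the gripper partly hid it.

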